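# Bring the tyre valve to the top

## Robot

A 6-joint arm with a two-finger parallel gripper is mounted at the origin on the work surface. World frame = base frame: x ahead of the robot, y to its left, z up, the work surface at z = 0. Lengths are in mm, angles in rad, forces in N, time in s.
With the tool pointing down it reaches from about 275 to 825 mm from the base axis. Payload 4.9 kg.
Tool frame: the origin (TCP) lies at the very end of the fingers, on their centre line; the grasp point (between the pads) lies 19 mm behind it (arm.grasp_offset is the z of the grasp point in the tool frame, in mm); z points along the fingers, y is the line along which they close (so a half turn about z gives the same grasp; the last joint's range is limited). The gripper opens to 85 mm and grips with 20 to 120 N. Pads are 22 mm wide; open, the fingers measure 114 mm over their backs; the gripper's body (76 mm by 85 mm) begins 54 mm behind the grasp point. The pads swing forward as they close: fully open they stand 13 mm farther back than shut.
Start: joints at [1.213, 0.326, -0.193, 1.052, 0, 1.437], TCP at [122.058, 536.302, 201.281] pointing down, gripper open.
Joint ranges: [-2.65, 2.65], [-0.97, 1.79], [-1.3, 1.35], [-1.93, 2.1], [-1.47, 1.37], [-3.14, 3.14]. Speed limits (rad/s): [2.57, 2.57, 3.14, 3.14, 3.14, 3.14].

## Interface

Orientations are given as a rotation vector (axis times angle).
In Python, from bench import arm gives the robot as it stands. The module is installed in compiled form; this text tells all that it offers.
- The arm moves only by the tool step_arm, never from a script. Its argument "moves" is a list of rows, each a list of 6 numbers: the shift along the world's x, y, z in mm, then the turn, a rotation vector about the world's x, y, z in rad. A call has 1 to 12 rows; each row is the pose to reach, as a shift and turn from the pose commanded when the call began; what a row does not reach only later rows make up. A row lasts 1/10 s, in which the tool goes at most 50 mm and 8.59 degrees, less where a joint would pass 70% of its speed; a pose out of reach is approached as far as the arm can. A call with a gripper value outside its range is refused whole. "claw" is the finger opening in mm, from 0 to 85.4, set as the call begins (left out, the last holds). The fingers move at their own pace and stop on an object; the grip force is fixed at half the most. Time passes only in rows, so rows that repeat a pose let the fingers close. It gives the time, the measured TCP pose, the force, the opening and the grip force at its end, in the units of the state.
- arm.sense(): the state, without advancing time (a new reading comes with each control period).
- arm.grab_frame(name): name is "scene" or "side" or "wrist"; returns the picture (420x560x3 uint8, red, green, blue); there is no depth.
- arm.get_calibration(name): a dict with "K" (3x3 intrinsics, pixels), "R" (3x3) and "t" (3): a world point X has camera coordinates R X + t; the wrist camera has in their place "T_tool_cam" (4x4, takes a point from camera to tool coordinates, whose origin is the TCP and whose axes are the flange's). Camera axes: x right, y down, z forward; pixel columns grow to the right and rows downward; lengths in mm; the calibration is good to about 2 mm. A picture is of the moment at which its call begins: read the wrist's pose just before it. get_calibration takes no time and is no camera call.
- arm.finish_job(): hands the job in; it is judged then, once.
The state is a dict: "time_s": time; "joint_positions": joint angles; "joint_velocities": joint speeds; "effort": joint torques, N m; "ee_pos": TCP position; "ee_rot": TCP orientation; "wrist_force": force on the tool from outside, world axes, zero at the start; "torque": the same for the moment, N m; "opening": finger opening in mm; "grip_force": force on a finger pad.
Only numpy, scipy, OpenCV 4.12 (cv2) and the standard library are available. Lean on these libraries where they do the work, as an engineer would, in place of code of your own. Each camera call takes 0.05 s, during which the arm holds its last target. There are 200 camera calls.

## Task

Turn the cart wheel on the sloping bench stand until its valve stem points straight up the slope, to the index tongue at the top of the stand, so that the pump can be put on. Turn it by pushing the spokes gently, one after another, with the fingertips through the open window of the guard; keep the fingers off the tyre and the valve stem. Leave the wheel standing still there and the things on the bench where they are.

Things in the scene. Friction and masses are not known exactly. Their poses are not given: they have to be found in the camera images.
- stand: fixed steel wheel stand. Origin on the bench straight below the hub; x level, away from the side the wheel faces; y level, to the left seen from that side; z up. The wheel leans back: its axle points from the hub to stand -x and up, 50 degrees above level, so up the slope in the wheel's plane is (cos 40, 0, sin 40 degrees) in stand axes.
- guard (a point): centre of the fixed white sheet-metal guard disc on the axle, 26.5 mm in front of the wheel's middle plane. The disc is 3 mm thick, 98 mm in radius, and hides the spokes except in an open window: the sector up to 70 degrees either side of straight up the slope. A nut of 12 mm radius stands 8 mm out of its middle. Axes as stand.
- tongue (a point): the metal index tongue of the stand, 16 mm wide, from 161 to 195 mm from the axle, just outside the tyre; this point lies 172 mm from the axle straight up the slope. Marks where the valve must point. Axes as stand.
- hub (a point): centre of the wheel, on the axle in the wheel's middle plane, 150 mm above the bench. Turns with the wheel: z along the axle, out of the wheel's face (towards the robot and up); x from the axle towards the valve; y = z cross x.
- wheel (a joint): angle of the wheel, rad. 0 (or any whole turn): the valve points straight up the slope to the tongue. Grows anticlockwise seen from the guard's side (valve moves from the top towards stand +y). Turns without stops both ways, with a drag of about 0.3 N m (4 N at 75 mm from the axle), and stays where it is left.
- spokes: five flat grey plastic spokes, part of the wheel, origin and axes as hub. Each is straight and radial, 12 mm wide, from the hub (24 mm radius) to the rim (100 mm radius), and lies from 2 to 16 mm in front of the middle plane. They stand at 36, 108, 180, 252 and 324 degrees from the valve. The gaps are open through to 37 mm behind the middle plane.
- tyre: rim and black tyre, a part of the wheel, same origin and axes as hub: inner radius 100 mm, outer 150 mm, 36 mm wide (18 mm to either side of the middle plane).
- valve: the bent brass valve stem, 11 mm thick, a part of the wheel, same origin and axes as hub. It comes out of the rim at 106 mm radius and lies radially over the front of the tyre, 25 mm in front of the middle plane, pointing outward.
- valve_tip (a point): outer end of the valve stem, 148 mm from the axle, 25 mm in front of the wheel's middle plane.
- screwdriver: screwdriver lying loose on the bench beside the stand, bystander.
- spool: white solder spool, 54 mm across, 40 mm high, standing loose on the bench, bystander.
- helper: small soldering clamp stand: round black foot 72 mm across with a 75 mm post and a cross bar 150 mm long, loose on the bench, bystander.

How it is judged:
By the outcome, as a careful person would: the job done as asked, in the order asked, and still so for the second after the job is handed in, with the robot touching nothing.
It also fails if it takes over 58 s, if anything falls off the work surface, if the arm or the gripper's body presses on something with over 40 N, if the wrist force passes 120 N, or if a joint passes its speed limit or range.

## Working session

There is one attempt and no reset: what is moved stays moved. The work goes in short steps, Python scripts to look and compute and a tool call to move; the robot and the scene stay as the last step left them, time stands still between calls to the robot, and variables do not carry over. Pictures are saved under pics/ and viewed, at most 10 in all, crops included, and the job is handed in when it is done.

Besides the shell and the picture viewer there is one more tool, called after "Request:" as name(argument=value, ...), one argument or row to a line, values as JSON. step_arm: Moves the arm, as the interface text tells. Its arguments: {"type":"object","properties":{"moves":{"type":"array","items":{"type":"array","items":{"type":"number"}}},"claw":{"type":"number"}},"required":["moves"]}

```bash
mkdir -p pics
python3 - <<'E'
from bench import arm
import cv2,numpy as np
for n in("scene","side"):
    cv2.imwrite(f"pics/{n}0.png",arm.grab_frame(n)[:,:,::-1])
    c=arm.get_calibration(n);print(n,{k:np.round(v,3).tolist() for k,v in c.items()})
c=arm.get_calibration("wrist");print({k:np.round(v,3).tolist() for k,v in c.items()})
s=arm.sense();print(s)
E
```

```text
scene {'K': [[476.729, 0.0, 281.004], [0.0, 476.729, 205.793], [0.0, 0.0, 1.0]], 'R': [[-0.079, 0.997, -0.005], [0.529, 0.038, -0.848], [-0.845, -0.069, -0.53]], 't': [16.866, -151.411, 1551.823]}
side {'K': [[379.728, 0.0, 283.907], [0.0, 379.728, 210.814], [0.0, 0.0, 1.0]], 'R': [[0.827, -0.562, -0.015], [-0.39, -0.555, -0.735], [0.405, 0.614, -0.678]], 't': [-467.568, 365.114, 833.955]}
{'K': [[341.506, 0.0, 288.025], [0.0, 341.506, 208.756], [0.0, 0.0, 1.0]], 'T_tool_cam': [[-0.001, -0.963, -0.271, 68.412], [1.0, -0.001, -0.001, -0.367], [0.0, -0.271, 0.963, -172.565], [0.0, 0.0, 0.0, 1.0]]}
{'time_s': 0.1, 'joint_positions': array([ 1.21280120e+00,  3.26862491e-01, -1.93455369e-01,  1.05201957e+00,
        7.07861446e-06,  1.43659347e+00]), 'joint_velocities': array([-0.00096902, -0.00256543,  0.00070957,  0.00091842, -0.0013322 ,
        0.00043283]), 'effort': array([ 1.36953433e-03, -4.44238687e+01,  2.63038266e+01,  7.86105345e-03,
       -2.78316293e-05,  3.53318271e-06]), 'ee_pos': array([121.85158179, 535.75974108, 200.59496759]), 'ee_rot': array([-3.50756187e-01, -3.12156483e+00,  2.34483188e-03]), 'wrist_force': array([-1.27330244,  0.0611207 ,  0.02723673]), 'torque': array([-0.01469771, -0.04775086, -0.00538962]), 'grip_force': 0.0, 'opening': 85.36666259717724}
```

View pics/scene0.png

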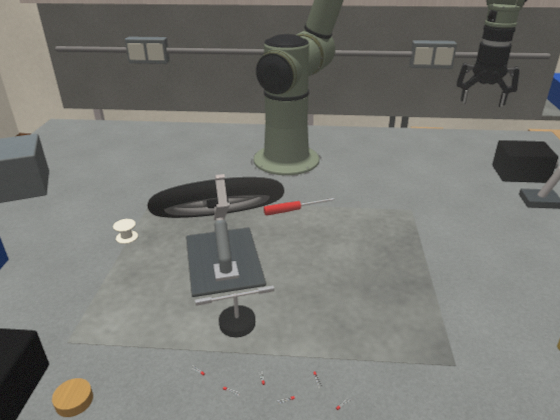

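View pics/side0.png

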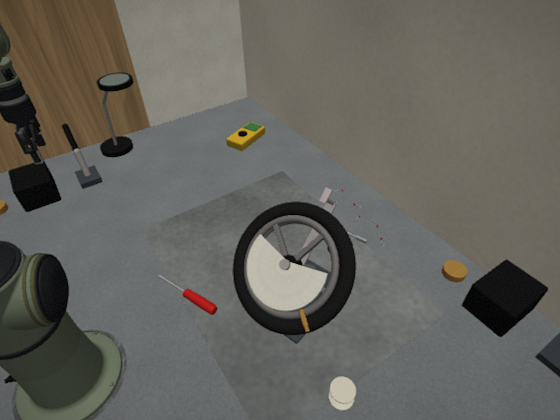

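The scene view shows the wheel from behind, with the tongue near (221,185). The side view shows the face: nut near (285,264), valve near (305,320) at the bottom, tongue near (327,196). I'll zoom in on the side view for exact pixels.

Run:
```python
import cv2
a=cv2.imread("pics/side0.png")[180:345,225:365]
b=cv2.imread("pics/scene0.png")[165:285,140:290]
a=cv2.resize(a,None,fx=3.6,fy=3.6,interpolation=cv2.INTER_CUBIC)
cv2.imwrite("pics/c1.png",a)
```

```text
(no output)
```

View pics/c1.png

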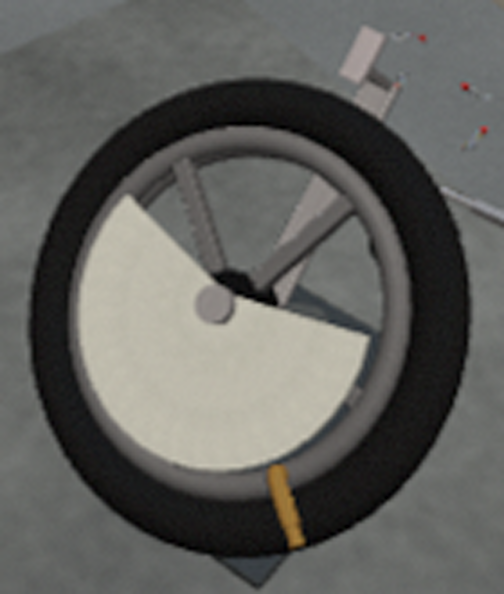

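The crop shows the nut at (214,305), the guard window corners at (128,193) and (370,337), and the tongue at about (361,55). The valve runs from (277,470) to (295,547).

```bash
cat > h.py <<'E'
import numpy as np,cv2
from scipy.optimize import least_squares
from scipy.spatial.transform import Rotation as Ro
def axes(yaw):
    Z=Ro.from_euler('z',yaw).as_matrix()
    c,s=np.cos(np.radians(50)),np.sin(np.radians(50))
    return Z@[s,0,c],Z@[0,1,0],Z@[-c,0,s]   # up-slope, left(+y), axle
def P(p,r,a,h): # angle a from up, anticlockwise (to +y), height h in front
    u,l,n=axes(p[2]); return np.array([p[0],p[1],150])+r*(np.cos(a)*u+np.sin(a)*l)+h*n
def proj(cal,X):
    c=cal["R"]@X+cal["t"]; q=cal["K"]@c; return q[:2]/q[2]
E
python3 - <<'E'
from bench import arm
from h import *
S=arm.get_calibration("side");C=arm.get_calibration("scene")
f=lambda x,y:np.array([225+(x+.5)/3.6-.5,180+(y+.5)/3.6-.5])
d=np.radians
obs=[(0,0,36,f(214,305)),(98,d(70),28,f(128,193)),(98,d(-70),28,f(370,337))]
res=lambda p:np.concatenate([proj(S,P(p,r,a,h))-o for r,a,h,o in obs])
s=least_squares(res,[550,-100,0]);print(s.x,np.round(res(s.x),2))
p=s.x
for h in(0,10,25):print("tongue",h,proj(S,P(p,178,0,h)),f(361,55),proj(C,P(p,195,0,h)))
v=least_squares(lambda t:np.r_[proj(S,P(p,148,t[0],25))-f(295,545),proj(S,P(p,106,t[0],25))-f(277,470)],[3.0]);print("valve",v.x,np.degrees(v.x),v.fun)
print("hubscene",proj(C,P(p,0,0,0)), "axes",np.round(axes(p[2]),3))
E
```

```text
[ 5.02742466e+02 -1.21501623e+02  2.98483541e-01] [-0.4   0.7   0.71  0.18 -0.25 -0.74]
tongue 0 [327.11839993 197.25261214] [324.91666667 194.91666667] [218.96626766 180.14638143]
tongue 10 [325.72566999 196.13563269] [324.91666667 194.91666667] [218.26634814 174.78663444]
tongue 25 [323.58155917 194.41604037] [324.91666667 194.91666667] [217.22028656 166.77624859]
valve [4.02778584] [230.7751297] [ 1.25765714  1.17918929 -0.31526346  2.18121717]
hubscene [215.71917387 197.93080047] axes [[ 0.732  0.225  0.643]
 [-0.294  0.956  0.   ]
 [-0.614 -0.189  0.766]]
```

```bash
cat >> h.py <<'E'
p0=[502.7,-121.5,0.2985]
def tgt(R,adeg,h,roll=None,p=p0):
    a=np.radians(adeg); u,l,n=axes(p[2]); b=a if roll is None else np.radians(roll)
    y=np.cos(b)*l-np.sin(b)*u
    return P(p,R,a,h),np.column_stack([np.cross(y,-n),y,-n])
def delta(s,T):
    return np.round(np.r_[T[0]-s["ee_pos"],(Ro.from_matrix(T[1])*Ro.from_rotvec(s["ee_rot"]).inv()).as_rotvec()],3)
E
python3 - <<'E'
from bench import arm
from h import *
s=arm.sense()
for r in(-46,0):print(delta(s,tgt(68,-46,130,r)))
E
```

```text
[ 3.49952e+02 -7.17945e+02  7.93540e+01  2.99000e-01 -6.35000e-01
 -2.69000e-01]
[ 3.49952e+02 -7.17945e+02  7.93540e+01  2.80000e-02 -7.06000e-01
  5.01000e-01]
```

Request:
step_arm(
  moves=[
    [0, 0, 50, 0, 0, 0],
    [30, -40, 100, 0, 0, 0],
    [50, -85, 130, 0, 0, 0],
    [75, -130, 150, 0.03, -0.06, -0.03],
    [100, -175, 160, 0.06, -0.13, -0.05],
    [125, -220, 160, 0.09, -0.19, -0.08],
    [150, -265, 160, 0.12, -0.25, -0.11],
    [175, -310, 160, 0.15, -0.32, -0.13],
    [200, -355, 160, 0.18, -0.38, -0.16],
    [220, -400, 160, 0.21, -0.45, -0.19],
    [240, -445, 160, 0.24, -0.51, -0.22],
    [260, -490, 160, 0.27, -0.57, -0.24],
  ],
  claw=0,
)

```text
time_s: 1.3
ee_pos: [349.3, 118.7, 360.4]
ee_rot: [0.595, 2.539, 0.425]
wrist_force: [1.2, 0.1, 0.2]
opening: 0.2
grip_force: 0.0
```

Run:
```python
from bench import arm
from h import *
s=arm.sense();print(s["time_s"],s["ee_pos"],s["joint_positions"],s["opening"]);print(delta(s,tgt(68,-46,130,-46)))
```

```text
1.3 [349.26172494 118.6940774  360.39548759] [-0.09323512 -0.62028821 -0.75283089  0.88807841  0.23320783  0.43344261] 0.15653930431852553
[ 1.22542e+02 -3.00879e+02 -8.04470e+01  3.80000e-02 -9.80000e-02
 -4.20000e-02]
```

Request:
step_arm(
  moves=[
    [20, -45, 0, 0.01, -0.02, 0],
    [40, -90, 0, 0.02, -0.04, -0.01],
    [55, -135, 0, 0.03, -0.06, -0.02],
    [70, -180, -10, 0.03, -0.06, -0.03],
    [80, -205, -30, 0.03, -0.06, -0.03],
    [80, -205, -50, 0.03, -0.06, -0.03],
    [80, -205, -50, 0.03, -0.06, -0.03],
    [80, -205, -50, 0.03, -0.06, -0.03],
  ],
)

```text
time_s: 2.1
ee_pos: [428.8, -84.4, 310.0]
ee_rot: [0.623, 2.473, 0.466]
wrist_force: [-0.3, 0.1, 0.1]
opening: -0.2
grip_force: 0.0
```

Run:
```python
from bench import arm
from h import *
s=arm.sense();print(s["time_s"],s["ee_pos"],s["joint_positions"],abs(s["joint_velocities"]).max());print(delta(s,tgt(68,-46,130,-46)))
cv2.imwrite("pics/w1.png",arm.grab_frame("wrist")[:,:,::-1])
```

```text
2.1 [428.82455084 -84.43712888 309.99243187] [-0.82879497 -0.30985438 -0.7465607   0.83003251  0.58939576 -0.24202325] 0.030660057576600813
[ 4.2979e+01 -9.7748e+01 -3.0043e+01  6.0000e-03 -4.4000e-02 -1.3000e-02]
```

View pics/w1.png

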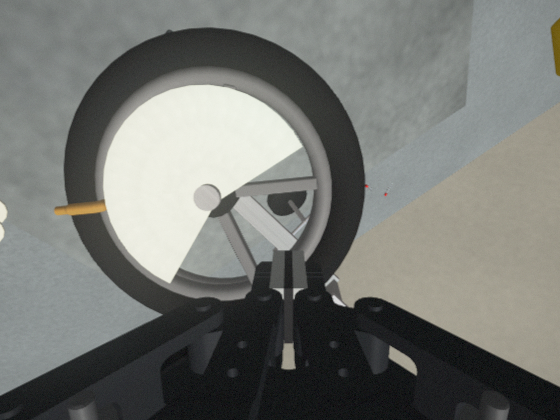

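Clear wrist view: nut (206,197), window corners (303,147) and (173,281), valve base (104,207) to tip (55,211). The fingers are at the bottom centre.

```bash
cat >> h.py <<'E'
def wcal(s,c):
    T=np.eye(4);T[:3,:3]=Ro.from_rotvec(s["ee_rot"]).as_matrix();T[:3,3]=s["ee_pos"]
    M=np.linalg.inv(T@c["T_tool_cam"]); return dict(K=c["K"],R=M[:3,:3],t=M[:3,3])
def ang(cal,px,h,p=p0): # wheel-plane coords (deg, radius) of pixel at height h
    u,l,n=axes(p[2]);o=-cal["R"].T@cal["t"];d=cal["R"].T@np.linalg.solve(cal["K"],[*px,1])
    q=np.array([p[0],p[1],150]);X=o+d*((q+h*n-o)@n)/(d@n)-q
    return np.round([np.degrees(np.arctan2(X@l,X@u)),np.hypot(X@l,X@u)],2)
E
python3 - <<'E'
from bench import arm
from h import *
s=arm.sense();W=wcal(s,arm.get_calibration("wrist"));d=np.radians
obs=[(0,0,36,(206,197)),(98,d(70),28,(303,147)),(98,d(-70),28,(173,281))]
res=lambda p:np.concatenate([proj(W,P(p,r,a,h))-o for r,a,h,o in obs])
q=least_squares(res,p0);print(q.x,np.round(q.fun,2))
for p in(p0,q.x):
  print(ang(W,(55,211),25,p),ang(W,(104,207),25,p),"spoke",ang(W,(315,184),16,p))
E
```

```text
[ 5.03966839e+02 -1.17703262e+02  3.09775244e-01] [-0.34 -1.15  0.26  0.22  0.28  1.3 ]
[-129.1   145.58] [-128.37   97.55] spoke [ 49.44 103.53]
[-129.24  150.88] [-128.39  102.34] spoke [ 48.46 100.03]
```

```bash
sed -i 's/^p0=.*/p0=[503.5,-119.0,0.304]/' h.py
python3 - <<'E'
from bench import arm
from h import *
s=arm.sense()
print(s["ee_pos"]);print(delta(s,tgt(66,-46,80,-46)));print(delta(s,tgt(66,-46,0,-46)))
E
```

```text
[429.21882136 -84.36476355 310.90565119]
[ 7.2938e+01 -8.4814e+01 -7.0152e+01  8.0000e-03 -4.2000e-02 -9.0000e-03]
[ 1.22003e+02 -6.94220e+01 -1.31435e+02  8.00000e-03 -4.20000e-02
 -9.00000e-03]
```

Request:
step_arm(
  moves=[
    [25, -30, -20, 0, -0.02, 0],
    [50, -60, -45, 0.01, -0.04, -0.01],
    [73, -85, -70, 0.01, -0.04, -0.01],
    [73, -85, -70, 0.01, -0.04, -0.01],
    [73, -85, -70, 0.01, -0.04, -0.01],
    [73, -85, -70, 0.01, -0.04, -0.01],
  ],
)

```text
time_s: 2.75
ee_pos: [502.5, -169.2, 241.8]
ee_rot: [0.62, 2.429, 0.48]
wrist_force: [0.1, 0.7, -0.5]
opening: 0.0
grip_force: 0.0
```

Run:
```python
from bench import arm
from h import *
s=arm.sense();print(s["joint_positions"]);print(delta(s,tgt(66,-46,80,-46)));print(delta(s,tgt(66,-46,0,-46)))
cv2.imwrite("pics/w2.png",arm.grab_frame("wrist")[:,:,::-1])
```

```text
[-0.85997168 -0.02506695 -0.73655969  0.53946795  0.63113339 -0.25478988]
[-3.760e-01  8.000e-03 -1.087e+00 -1.000e-03 -1.000e-03  1.000e-03]
[ 4.8689e+01  1.5401e+01 -6.2371e+01 -1.0000e-03 -1.0000e-03  1.0000e-03]
```

View pics/w2.png

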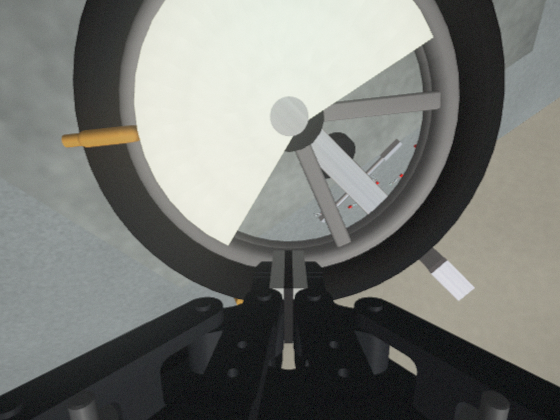

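Nut (289,116), corners (433,38) and (231,246), spoke tip (342,243); the tongue is at lower right (455,278). The fingertips are at (289,252), about 35 px wide.

Run:
```python
from bench import arm
from h import *
s=arm.sense();W=wcal(s,arm.get_calibration("wrist"));d=np.radians
obs=[(0,0,36,(289,116)),(98,d(70),28,(433,38)),(98,d(-70),28,(231,246))]
res=lambda p:np.concatenate([proj(W,P(p,r,a,h))-o for r,a,h,o in obs])
q=least_squares(res,p0);print(q.x,np.round(q.fun,2))
for p in(p0,q.x):
  print(ang(W,(65,141),25,p),ang(W,(136,134),25,p),"spokes",ang(W,(438,101),16,p),ang(W,(342,243),16,p),"tongue",ang(W,(455,278),10,p))
  print("tip",proj(W,s["ee_pos"]), "after insert", [proj(W,P(p,66,d(-46),h)) for h in(28,16)])
```

```text
[ 5.03046934e+02 -1.19177970e+02  3.12893189e-01] [-1.8  -1.16  0.86  0.93  1.15  0.36]
[-129.65  147.67] [-129.17  100.16] spokes [48.96 99.74] [-22.49 100.17] tongue [  0.59 179.94]
tip [288.98920281 244.03201778] after insert [array([288.10341219, 214.33761145]), array([288.12787084, 209.56768802])]
[-129.97  147.52] [-129.46   99.84] spokes [48.46 99.77] [-22.74 100.42] tongue [  0.23 180.07]
tip [288.98920281 244.03201778] after insert [array([288.17286848, 214.18709754]), array([288.2597506 , 209.35684642])]
```

Request:
step_arm(
  moves=[
    [12, 4, -16, 0, 0, 0],
    [24, 8, -31, 0, 0, 0],
    [36, 12, -46, 0, 0, 0],
    [49, 15, -62, 0, 0, 0],
    [49, 15, -62, 0, 0, 0],
    [49, 15, -62, 0, 0, 0],
  ],
)

```text
time_s: 3.4
ee_pos: [551.2, -154.6, 179.4]
ee_rot: [0.621, 2.429, 0.48]
wrist_force: [0.1, -1.0, 0.9]
opening: 0.1
grip_force: 0.0
```

Run:
```python
from bench import arm
from h import *
s=arm.sense();print(s["wrist_force"]);s0=tgt(66,-46,0,-46);print(delta(s,s0))
b=dict(ee_pos=s0[0],ee_rot=Ro.from_matrix(s0[1]).as_rotvec())
for a in range(-43,42,3):print(a,*np.round(delta(b,tgt(66,a,0,a)),2))
```

```text
[ 0.0741472  -0.97319251  0.90037956]
[ 0.033  0.793  0.064 -0.002 -0.002  0.001]
-43 1.03 2.91 1.56 -0.03 -0.01 0.04
-40 1.93 5.9 3.03 -0.06 -0.02 0.08
-37 2.69 8.98 4.41 -0.1 -0.03 0.12
-34 3.32 12.12 5.7 -0.13 -0.04 0.16
-31 3.8 15.32 6.89 -0.16 -0.05 0.2
-28 4.15 18.58 7.99 -0.19 -0.06 0.24
-25 4.35 21.89 8.98 -0.22 -0.07 0.28
-22 4.41 25.23 9.86 -0.26 -0.08 0.32
-19 4.32 28.59 10.64 -0.29 -0.09 0.36
-16 4.1 31.98 11.31 -0.32 -0.1 0.4
-13 3.73 35.37 11.87 -0.35 -0.11 0.44
-10 3.22 38.76 12.31 -0.38 -0.12 0.48
-7 2.57 42.13 12.64 -0.42 -0.13 0.52
-4 1.78 45.49 12.85 -0.45 -0.14 0.56
-1 0.86 48.82 12.95 -0.48 -0.15 0.6
2 -0.2 52.11 12.93 -0.51 -0.16 0.64
5 -1.39 55.35 12.79 -0.55 -0.17 0.68
8 -2.7 58.54 12.54 -0.58 -0.18 0.72
11 -4.14 61.66 12.17 -0.61 -0.19 0.76
14 -5.69 64.71 11.69 -0.64 -0.2 0.8
17 -7.37 67.67 11.1 -0.67 -0.21 0.84
20 -9.15 70.55 10.4 -0.71 -0.22 0.88
23 -11.04 73.32 9.58 -0.74 -0.23 0.92
26 -13.02 76.0 8.66 -0.77 -0.24 0.96
29 -15.11 78.55 7.64 -0.8 -0.25 1.0
32 -17.28 80.99 6.51 -0.84 -0.26 1.04
35 -19.54 83.3 5.28 -0.87 -0.27 1.08
38 -21.87 85.48 3.96 -0.9 -0.28 1.12
41 -24.28 87.52 2.55 -0.93 -0.29 1.16
```

Request:
step_arm(
  moves=[
    [1, 2.9, 1.6, -0.03, -0.01, 0.04],
    [1.9, 5.9, 3, -0.06, -0.02, 0.08],
    [2.7, 9, 4.4, -0.1, -0.03, 0.12],
    [3.3, 12.1, 5.7, -0.13, -0.04, 0.16],
    [3.8, 15.3, 6.9, -0.16, -0.05, 0.2],
    [4.2, 18.6, 8, -0.19, -0.06, 0.24],
    [4.4, 21.9, 9, -0.22, -0.07, 0.28],
    [4.4, 25.2, 9.9, -0.26, -0.08, 0.32],
    [4.3, 28.6, 10.6, -0.29, -0.09, 0.36],
    [4.1, 32, 11.3, -0.32, -0.1, 0.4],
  ],
)

```text
time_s: 4.4
ee_pos: [555.4, -123.5, 191.4]
ee_rot: [-0.027, 2.461, 0.256]
wrist_force: [-0.2, -0.0, 0.0]
opening: 0.1
grip_force: 0.0
```

Run:
```python
from bench import arm
from h import *
s=arm.sense();print(s["wrist_force"],s["joint_positions"]);print(delta(s,tgt(66,-16,0,-16)))
s0=tgt(66,-16,0,-16)
b=dict(ee_pos=s0[0],ee_rot=Ro.from_matrix(s0[1]).as_rotvec())
for a in range(-13,42,3):print(a,*np.round(delta(b,tgt(66,a,0,a)),2))
cv2.imwrite("pics/w3.png",arm.grab_frame("wrist")[:,:,::-1])
```

```text
[-0.19609053 -0.04558876  0.00105272] [-0.67612235  0.06332136 -0.81476368  0.25444415  0.56130976 -0.56966147]
[-6.200e-02  1.738e+00 -6.400e-01  0.000e+00 -1.000e-03  3.000e-03]
-13 -0.37 3.39 0.56 -0.03 -0.01 0.04
-10 -0.88 6.78 1.0 -0.06 -0.02 0.08
-7 -1.53 10.16 1.33 -0.1 -0.03 0.12
-4 -2.32 13.51 1.54 -0.13 -0.04 0.16
-1 -3.24 16.84 1.64 -0.16 -0.05 0.2
2 -4.3 20.13 1.62 -0.19 -0.06 0.24
5 -5.48 23.38 1.48 -0.22 -0.07 0.28
8 -6.8 26.56 1.23 -0.26 -0.08 0.32
11 -8.23 29.68 0.86 -0.29 -0.09 0.36
14 -9.79 32.73 0.38 -0.32 -0.1 0.4
17 -11.46 35.7 -0.21 -0.35 -0.11 0.44
20 -13.24 38.57 -0.92 -0.38 -0.12 0.48
23 -15.13 41.35 -1.73 -0.42 -0.13 0.52
26 -17.12 44.02 -2.65 -0.45 -0.14 0.56
29 -19.2 46.58 -3.68 -0.48 -0.15 0.6
32 -21.38 49.02 -4.8 -0.51 -0.16 0.64
35 -23.63 51.33 -6.03 -0.55 -0.17 0.68
38 -25.97 53.51 -7.35 -0.58 -0.18 0.72
41 -28.37 55.55 -8.76 -0.61 -0.19 0.76
```

View pics/w3.png

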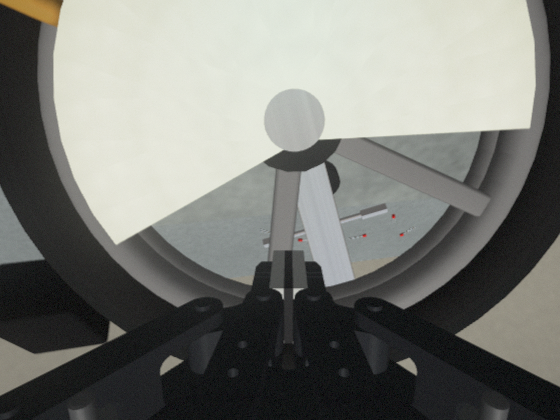

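Run:
```python
from bench import arm
from h import *
s=arm.sense();W=wcal(s,arm.get_calibration("wrist"));d=np.radians
print("right spoke",ang(W,(486,203),16),"mid",ang(W,(288,170),16),ang(W,(283,240),16))
print("nut",proj(W,P(p0,0,0,36)),"corners",proj(W,P(p0,98,d(70),28)),proj(W,P(p0,98,d(-70),28)),"valve",[proj(W,P(p0,r,d(-129),25)) for r in(106,148)])
u,l,n=axes(p0[2]);print("tip h",(s["ee_pos"]-[p0[0],p0[1],150])@n, s["ee_pos"])
for h in(0,16): print(h,proj(W,P(p0,66,d(-16),h)),proj(W,P(p0,66,d(-21),h)))
```

```text
right spoke [ 50.91 100.37] mid [-20.22  23.52] [-20.18  58.18]
nut [292.24380295 118.30337315] corners [527.3055343  134.64169536] [118.37339145 248.67240314] valve [array([40.1163181,  7.603973 ]), array([-71.63541622, -41.32917082])]
tip h 0.7502793447170307 [ 555.33905455 -123.09726487  191.45388968]
0 [291.38006757 243.20507804] [280.76518578 242.77898079]
16 [291.61631807 255.04618827] [280.03781365 254.58516033]
```

The wheel hasn't moved (spokes still at -20 and 51 deg), so the fingertips passed in front of the spoke. I'll check from the side camera.

Run:
```python
from bench import arm
from h import *
S=arm.get_calibration("side");s=arm.sense();R=Ro.from_rotvec(s["ee_rot"]).as_matrix()
for d in(0,10,20,30,40,73):
  q=proj(S,s["ee_pos"]-d*R[:,2]);print(d,np.round((q-[225,170])*4))
im=arm.grab_frame("side")[170:320,225:365,::-1]
cv2.imwrite("pics/c2.png",cv2.resize(im,None,fx=4,fy=4,interpolation=cv2.INTER_CUBIC))
```

```text
0 [339. 299.]
10 [333. 297.]
20 [326. 294.]
30 [320. 291.]
40 [313. 289.]
73 [290. 279.]
```

View pics/c2.png

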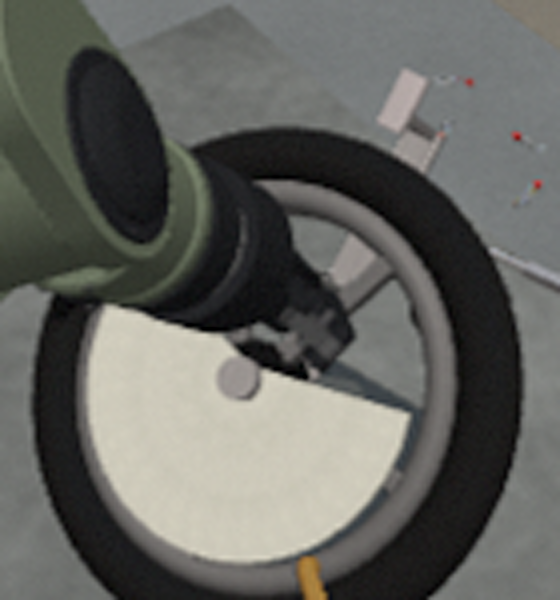

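Request:
step_arm(
  moves=[
    [-1, -8, -2.5, 0.08, 0.025, -0.1],
    [-1, -16, -5, 0.16, 0.05, -0.2],
    [-2, -24, -8, 0.24, 0.075, -0.3],
    [-4.1, -32, -11.3, 0.32, 0.1, -0.4],
    [-4.1, -32, -11.3, 0.32, 0.1, -0.4],
    [0, -30.5, -17, 0.32, 0.1, -0.4],
    [4.5, -29, -22.5, 0.32, 0.1, -0.4],
    [9, -28, -28, 0.32, 0.1, -0.4],
    [13, -26.5, -33, 0.32, 0.1, -0.4],
    [13, -26.5, -33, 0.32, 0.1, -0.4],
    [13, -26.5, -33, 0.32, 0.1, -0.4],
  ],
)

```text
time_s: 5.6
ee_pos: [568.3, -149.1, 156.1]
ee_rot: [0.623, 2.43, 0.481]
wrist_force: [1.4, 0.6, 1.6]
opening: -0.0
grip_force: 0.0
```

Run:
```python
from bench import arm
from h import *
s=arm.sense();print(s["wrist_force"]);print(delta(s,tgt(66,-46,-28,-46)))
b0=tgt(66,-46,-28,-46)
b=dict(ee_pos=b0[0],ee_rot=Ro.from_matrix(b0[1]).as_rotvec())
print(delta(b,tgt(66,-34,-28,-34)),delta(b,tgt(66,-22,-28,-22)))
```

```text
[1.39048631 0.55204034 1.62417638]
[ 0.046  0.729  1.959 -0.003 -0.003  0.002]
[ 3.319 12.119  5.701 -0.128 -0.04   0.16 ] [ 4.406 25.228  9.865 -0.257 -0.081  0.321]
```

Request:
step_arm(
  moves=[
    [1, 2.9, 2.6, -0.03, -0.01, 0.04],
    [1.9, 5.9, 4, -0.06, -0.02, 0.08],
    [2.7, 9, 5.4, -0.1, -0.03, 0.12],
    [3.3, 12.1, 6.7, -0.13, -0.04, 0.16],
    [3.8, 15.3, 7.9, -0.16, -0.05, 0.2],
    [4.2, 18.6, 9, -0.19, -0.06, 0.24],
    [4.4, 21.9, 10, -0.22, -0.07, 0.28],
    [4.4, 25.2, 10.9, -0.26, -0.08, 0.32],
    [4.3, 28.6, 11.6, -0.29, -0.09, 0.36],
    [4.1, 32, 12.3, -0.32, -0.1, 0.4],
  ],
)

```text
time_s: 6.6
ee_pos: [573.5, -119.9, 169.7]
ee_rot: [-0.026, 2.462, 0.252]
wrist_force: [3.3, -5.0, -2.6]
opening: 0.2
grip_force: 2.6
```

Run:
```python
from bench import arm
from h import *
s=arm.sense();print(s["wrist_force"],s["torque"]);print(delta(s,tgt(66,-16,-28,-16)))
cv2.imwrite("pics/w4.png",arm.grab_frame("wrist")[:,:,::-1])
```

```text
[ 3.33409743 -4.97774086 -2.60596619] [-1.02045213  0.34309699 -0.69069481]
[-1.052e+00  3.527e+00 -3.400e-01  3.000e-03 -1.000e-03  5.000e-03]
```

View pics/w4.png

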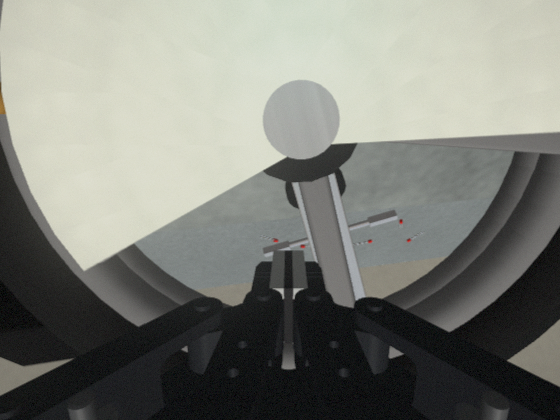

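The finger is now pushing. The spoke lies against its right side, from (315,190) to (338,290), and the force is about 6 N.

Run:
```python
from bench import arm
from h import *
s=arm.sense();W=wcal(s,arm.get_calibration("wrist"))
print(ang(W,(315,190),16),ang(W,(338,290),16))
s0=tgt(66,-16,-28,-16)
b=dict(ee_pos=s0[0],ee_rot=Ro.from_matrix(s0[1]).as_rotvec())
```

```text
[-0.97 28.13] [-1.74 72.26]
```

Request:
step_arm(
  moves=[
    [-0.4, 3.4, 0.6, -0.03, -0.01, 0.04],
    [-0.9, 6.8, 1, -0.06, -0.02, 0.08],
    [-1.5, 10.2, 1.3, -0.1, -0.03, 0.12],
    [-2.3, 13.5, 1.5, -0.13, -0.04, 0.16],
    [-3.2, 16.8, 1.6, -0.16, -0.05, 0.2],
    [-4.3, 20.1, 1.6, -0.19, -0.06, 0.24],
    [-5.5, 23.4, 1.5, -0.22, -0.07, 0.28],
    [-6.8, 26.6, 1.2, -0.26, -0.08, 0.32],
    [-8.2, 29.7, 0.9, -0.29, -0.09, 0.36],
    [-9.8, 32.7, 0.4, -0.32, -0.1, 0.4],
    [-11.5, 35.7, -0.2, -0.35, -0.11, 0.44],
    [-13.2, 38.6, -0.9, -0.38, -0.12, 0.48],
  ],
)

```text
time_s: 7.85
ee_pos: [561.9, -80.6, 170.5]
ee_rot: [-0.776, 2.314, -0.02]
wrist_force: [6.6, -1.7, 1.2]
opening: 0.1
grip_force: 2.7
```

Run:
```python
from bench import arm
from h import *
s=arm.sense();print(s["wrist_force"],s["joint_positions"]);print(delta(s,tgt(66,20,-28,20)))
s0=tgt(66,20,-28,20)
b=dict(ee_pos=s0[0],ee_rot=Ro.from_matrix(s0[1]).as_rotvec())
for a in range(23,44,3):print(a,*np.round(delta(b,tgt(66,a,-28,a)),2))
```

```text
[ 6.58931778 -1.74586162  1.18996527] [-0.57756964  0.07039563 -0.88993206  0.1168127   0.51981209 -1.09108138]
[-2.694e+00  2.727e+00 -2.047e+00 -3.000e-03  2.000e-03  5.000e-03]
23 -1.89 2.78 -0.81 -0.03 -0.01 0.04
26 -3.88 5.45 -1.74 -0.06 -0.02 0.08
29 -5.96 8.01 -2.76 -0.1 -0.03 0.12
32 -8.13 10.45 -3.89 -0.13 -0.04 0.16
35 -10.39 12.76 -5.11 -0.16 -0.05 0.2
38 -12.72 14.94 -6.44 -0.19 -0.06 0.24
41 -15.13 16.98 -7.85 -0.22 -0.07 0.28
```

Request:
step_arm(
  moves=[
    [-1.9, 2.8, -0.8, -0.03, -0.01, 0.04],
    [-3.9, 5.5, -1.7, -0.06, -0.02, 0.08],
    [-6, 8, -2.8, -0.1, -0.03, 0.12],
    [-8.1, 10.5, -3.9, -0.13, -0.04, 0.16],
    [-10.4, 12.8, -5.1, -0.16, -0.05, 0.2],
    [-12.7, 14.9, -6.4, -0.19, -0.06, 0.24],
    [-15.1, 17, -7.9, -0.22, -0.07, 0.28],
    [-15.1, 17, -7.9, -0.22, -0.07, 0.28],
  ],
)

```text
time_s: 8.65
ee_pos: [546.2, -62.0, 162.3]
ee_rot: [-1.185, 2.142, -0.173]
wrist_force: [4.4, 1.6, 3.2]
opening: -0.0
grip_force: 2.4
```

Run:
```python
from bench import arm
from h import *
s=arm.sense();print(s["wrist_force"]);print(delta(s,tgt(66,41,-28,41)))
s0=tgt(66,41,-28,41)
b=dict(ee_pos=s0[0],ee_rot=Ro.from_matrix(s0[1]).as_rotvec())
for t in((66,34,-28,41),(66,34,10,41),(66,34,52,41),(66,0,52,0),(66,-43,52,-43),(66,-43,-28,-43)):print(t,*np.round(delta(b,tgt(*t)),2))
```

```text
[4.35131446 1.6444181  3.1883437 ]
[-2.068  1.123 -1.696 -0.011 -0.     0.006]
(66, 34, -28, 41) 5.5 -4.97 3.15 -0.0 0.0 -0.0
(66, 34, 10, 41) -17.81 -12.29 32.26 -0.0 0.0 -0.0
(66, 34, 52, 41) -43.57 -20.37 64.44 -0.0 0.0 -0.0
(66, 0, 52, 0) -24.27 -53.0 71.69 0.44 0.14 -0.55
(66, -43, 52, -43) -23.76 -100.01 60.29 0.9 0.28 -1.12
(66, -43, -28, -43) 25.31 -84.62 -0.99 0.9 0.28 -1.12
```

Request:
step_arm(
  moves=[
    [5.5, -5, 3.2, 0, 0, 0],
    [5.5, -5, 3.2, 0, 0, 0],
    [-6, -8.5, 18, 0, 0, 0],
    [-18, -12, 32, 0, 0, 0],
    [-30, -16, 48, 0, 0, 0],
    [-43.5, -20, 64.5, 0, 0, 0],
    [-38, -31, 68, 0.12, 0.04, -0.15],
    [-30, -42, 70, 0.24, 0.08, -0.3],
    [-24, -53, 72, 0.36, 0.11, -0.45],
    [-24, -68, 70, 0.48, 0.15, -0.6],
    [-24, -84, 65, 0.6, 0.19, -0.75],
    [-24, -100, 60, 0.72, 0.23, -0.9],
  ],
)

```text
time_s: 9.85
ee_pos: [519.6, -162.6, 219.2]
ee_rot: [-0.124, 2.455, 0.232]
wrist_force: [-0.1, 0.6, 0.5]
opening: 0.1
grip_force: 0.0
```

Request:
step_arm(
  moves=[
    [0, 0, 0, 0.1, 0.03, -0.12],
    [0, 0, 0, 0.18, 0.05, -0.22],
    [0, 0, 0, 0.18, 0.05, -0.22],
    [0, 0, 0, 0.18, 0.05, -0.22],
  ],
)

```text
time_s: 10.25
ee_pos: [519.8, -161.9, 219.4]
ee_rot: [0.22, 2.459, 0.356]
wrist_force: [-0.0, 0.1, -0.4]
opening: 0.3
grip_force: 0.0
```

Run:
```python
from bench import arm
from h import *
s=arm.sense();print(s["wrist_force"],s["joint_positions"]);
for t in((66,-43,52,-43),(66,-43,-28,-43)):print(delta(s,tgt(*t)))
cv2.imwrite("pics/w5.png",arm.grab_frame("wrist")[:,:,::-1])
```

```text
[-0.00288966  0.06395449 -0.3841455 ] [-0.81998914  0.02033717 -0.76537362  0.4389      0.62774872 -0.52823064]
[ 0.61   1.054  1.419  0.157  0.058 -0.207]
[ 4.9675e+01  1.6447e+01 -5.9865e+01  1.5700e-01  5.8000e-02 -2.0700e-01]
```

View pics/w5.png

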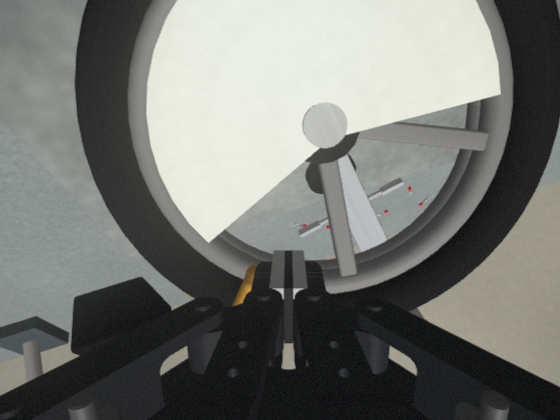

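The spoke tips are now at (347,270) and (485,141). The brass valve shows at (243,285), beside the fingers.

Run:
```python
from bench import arm
from h import *
s=arm.sense();W=wcal(s,arm.get_calibration("wrist"))
print(ang(W,(347,268),16),ang(W,(329,170),16),ang(W,(484,141),16),"valve",ang(W,(252,272),25),ang(W,(239,303),25))
b0=tgt(66,-43,-28,-43)
b=dict(ee_pos=b0[0],ee_rot=Ro.from_matrix(b0[1]).as_rotvec())
for a in range(-39,24,4):print(a,*np.round(delta(b,tgt(66,a,-28,a)),2))
```

```text
[-15.68  96.41] [-15.77  29.08] [55.84 99.38] valve [-52.3  101.61] [-51.89 125.71]
-39 1.17 4.01 1.94 -0.04 -0.01 0.05
-35 2.09 8.16 3.72 -0.09 -0.03 0.11
-31 2.77 12.42 5.34 -0.13 -0.04 0.16
-27 3.2 16.77 6.77 -0.17 -0.05 0.21
-23 3.37 21.2 8.02 -0.21 -0.07 0.27
-19 3.29 25.69 9.09 -0.26 -0.08 0.32
-15 2.96 30.2 9.95 -0.3 -0.09 0.37
-11 2.37 34.72 10.62 -0.34 -0.11 0.43
-7 1.53 39.23 11.08 -0.38 -0.12 0.48
-3 0.45 43.7 11.34 -0.43 -0.13 0.54
1 -0.87 48.11 11.39 -0.47 -0.15 0.59
5 -2.42 52.44 11.24 -0.51 -0.16 0.64
9 -4.2 56.68 10.88 -0.56 -0.18 0.7
13 -6.2 60.79 10.31 -0.6 -0.19 0.75
17 -8.4 64.76 9.54 -0.64 -0.2 0.8
21 -10.8 68.58 8.58 -0.68 -0.22 0.86
```

Request:
step_arm(
  moves=[
    [0.6, 1, 1.4, 0.08, 0.03, -0.1],
    [0.6, 1, 1.4, 0.157, 0.058, -0.207],
    [0.6, 1, 1.4, 0.157, 0.058, -0.207],
    [9, 4, -9, 0.157, 0.058, -0.207],
    [19, 7, -21.5, 0.157, 0.058, -0.207],
    [29, 10, -34, 0.157, 0.058, -0.207],
    [39, 13, -47, 0.157, 0.058, -0.207],
    [49.7, 16.5, -60, 0.157, 0.058, -0.207],
    [49.7, 16.5, -60, 0.157, 0.058, -0.207],
    [49.7, 16.5, -60, 0.157, 0.058, -0.207],
  ],
)

```text
time_s: 11.3
ee_pos: [569.5, -145.2, 159.7]
ee_rot: [0.553, 2.438, 0.458]
wrist_force: [-0.2, 0.8, 0.9]
opening: 0.3
grip_force: 0.0
```

Run:
```python
from bench import arm
from h import *
s=arm.sense();print(s["wrist_force"]);print(delta(s,tgt(66,-43,-28,-43)))
```

```text
[-0.2120743   0.81223213  0.87787413]
[-0.091 -0.33  -0.164 -0.    -0.    -0.   ]
```

Request:
step_arm(
  moves=[
    [1.2, 4, 1.9, -0.04, -0.01, 0.05],
    [2.1, 8.2, 3.7, -0.09, -0.03, 0.11],
    [2.8, 12.4, 5.3, -0.13, -0.04, 0.16],
    [3.2, 16.8, 6.8, -0.17, -0.05, 0.21],
    [3.4, 21.2, 8, -0.21, -0.07, 0.27],
    [3.3, 25.7, 9.1, -0.26, -0.08, 0.32],
    [3, 30.2, 10, -0.3, -0.09, 0.37],
    [2.4, 34.7, 10.6, -0.34, -0.11, 0.43],
    [1.5, 39.2, 11.1, -0.38, -0.12, 0.48],
    [0.5, 43.7, 11.3, -0.43, -0.13, 0.54],
    [-0.9, 48.1, 11.4, -0.47, -0.15, 0.59],
    [-2.4, 52.4, 11.2, -0.51, -0.16, 0.64],
  ],
)

```text
time_s: 12.5
ee_pos: [569.0, -95.7, 173.4]
ee_rot: [-0.474, 2.397, 0.092]
wrist_force: [4.2, -3.1, -1.4]
opening: -0.1
grip_force: 2.6
```

Run:
```python
from bench import arm
from h import *
s=arm.sense();print(s["wrist_force"]);print(delta(s,tgt(66,5,-28,5)))
b0=tgt(66,5,-28,5)
b=dict(ee_pos=b0[0],ee_rot=Ro.from_matrix(b0[1]).as_rotvec())
for a in range(7,24,2):print(a,*np.round(delta(b,tgt(66,a,-28,a)),2))
im=arm.grab_frame("wrist")[:,:,::-1]
cv2.imwrite("pics/w6.png",im)
```

```text
[ 4.21308498 -3.09140228 -1.35924757]
[-2.007e+00  2.690e+00 -2.612e+00  2.000e-03  3.000e-03  2.000e-03]
7 -0.86 2.13 -0.16 -0.02 -0.01 0.03
9 -1.78 4.23 -0.36 -0.04 -0.01 0.05
11 -2.75 6.31 -0.62 -0.06 -0.02 0.08
13 -3.78 8.35 -0.93 -0.09 -0.03 0.11
15 -4.85 10.35 -1.28 -0.11 -0.03 0.13
17 -5.98 12.32 -1.69 -0.13 -0.04 0.16
19 -7.16 14.25 -2.15 -0.15 -0.05 0.19
21 -8.38 16.13 -2.66 -0.17 -0.05 0.21
23 -9.65 17.97 -3.21 -0.19 -0.06 0.24
```

View pics/w6.png

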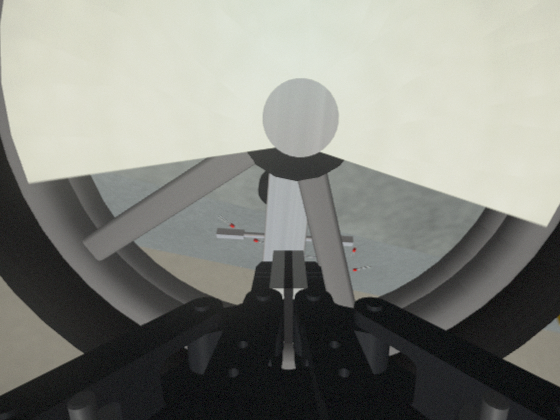

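The two spokes run (232,168)–(97,246) and (315,190)–(340,290). That was the last of my allowed views, so from here I'll measure with colour masks.

Run:
```python
from bench import arm
from h import *
s=arm.sense();W=wcal(s,arm.get_calibration("wrist"))
for q in((232,168),(97,246),(315,190),(340,290)):print(ang(W,q,16))
u,l,n=axes(p0[2]);d=s["ee_pos"]-[p0[0],p0[1],150];print("finger",np.degrees(np.arctan2(d@l,d@u)),np.hypot(d@l,d@u))
```

```text
[-46.22  31.14]
[-52.42  95.75]
[20.12 29.04]
[20.02 73.77]
finger 3.083151760911219 68.1096006246827
```

Request:
step_arm(
  moves=[
    [-0.9, 2.1, -0.2, -0.02, -0.01, 0.03],
    [-1.8, 4.2, -0.4, -0.04, -0.01, 0.05],
    [-2.8, 6.3, -0.6, -0.06, -0.02, 0.08],
    [-3.8, 8.4, -0.9, -0.09, -0.03, 0.11],
    [-4.9, 10.4, -1.3, -0.11, -0.03, 0.13],
    [-6, 12.3, -1.7, -0.13, -0.04, 0.16],
    [-6.5, 13.3, -1.9, -0.14, -0.045, 0.175],
    [-6.5, 13.3, -1.9, -0.14, -0.045, 0.175],
    [-6.5, 13.3, -1.9, -0.14, -0.045, 0.175],
  ],
)

```text
time_s: 13.45
ee_pos: [562.5, -81.2, 171.3]
ee_rot: [-0.739, 2.325, -0.005]
wrist_force: [2.5, -2.5, 5.2]
opening: -0.0
grip_force: 2.6
```

Run:
```python
from bench import arm
from h import *
s=arm.sense();print(s["time_s"],s["wrist_force"])
u,l,n=axes(p0[2]);d=s["ee_pos"]-[p0[0],p0[1],150];print("finger",np.degrees(np.arctan2(d@l,d@u)),np.hypot(d@l,d@u),d@n)
b0=tgt(66,18,-28,18)
b=dict(ee_pos=b0[0],ee_rot=Ro.from_matrix(b0[1]).as_rotvec())
for t in((66,10,-28,18),(66,10,70,18),(66,0,110,0),(66,0,140,90),(66,0,140,-90)):print(t,delta(b,tgt(*t)))
# where would the valve tip/tongue/spoke36 project in wrist from candidate poses
c=arm.get_calibration("wrist")
for t in((66,10,70,18),(66,0,140,0),(0,0,140,0),(0,0,180,0),(-40,0,180,0),(66,90,120,0)):
  X,R=tgt(*t);W=wcal(dict(ee_pos=X,ee_rot=Ro.from_matrix(R).as_rotvec()),c)
  print(t,[np.round(proj(W,P(p0,r,np.radians(a),h))) for r,a,h in((148,0,25),(106,0,25),(172,0,20),(100,36,16),(100,-36,16),(0,0,36))])
```

```text
13.45 [ 2.54411883 -2.4777318   5.15280887]
finger 15.725804414124452 68.02274982774367 -27.150159354178395
(66, 10, -28, 18) [ 4.303 -8.014  1.432  0.     0.     0.   ]
(66, 10, 70, 18) [-55.802 -26.87   76.504   0.      0.      0.   ]
(66, 0, 110, 0) [-7.61710e+01 -4.52720e+01  1.07791e+02  1.93000e-01  6.00000e-02
 -2.41000e-01]
(66, 0, 140, 90) [-94.571 -51.044 130.772  -0.771  -0.242   0.963]
(66, 0, 140, -90) [-94.571 -51.044 130.772   1.156   0.363  -1.444]
(66, 10, 70, 18) [array([239., 319.]), array([255., 269.]), array([231., 341.]), array([345., 256.]), array([185., 207.]), array([305., 119.])]
(66, 0, 140, 0) [array([289., 281.]), array([289., 239.]), array([289., 301.]), array([354., 209.]), array([224., 209.]), array([289., 117.])]
(0, 0, 140, 0) [array([289., 342.]), array([289., 304.]), array([289., 359.]), array([350., 276.]), array([227., 276.]), array([289., 199.])]
(0, 0, 180, 0) [array([289., 319.]), array([289., 284.]), array([289., 335.]), array([344., 259.]), array([234., 259.]), array([289., 188.])]
(-40, 0, 180, 0) [array([289., 350.]), array([289., 317.]), array([289., 364.]), array([342., 292.]), array([235., 292.]), array([289., 228.])]
(66, 90, 120, 0) [array([218., 356.]), array([215., 316.]), array([220., 374.]), array([281., 286.]), array([150., 286.]), array([204., 205.])]
```

Run:
```python
from bench import arm
from h import *
c=arm.get_calibration("wrist")
b0=tgt(66,18,-28,18)
b=dict(ee_pos=b0[0],ee_rot=Ro.from_matrix(b0[1]).as_rotvec())
for t in((130,40,100,20),(130,35,100,35),(120,50,90,18)):
  X,R=tgt(*t);W=wcal(dict(ee_pos=X,ee_rot=Ro.from_matrix(R).as_rotvec()),c)
  print(t,delta(b,(X,R)),[np.round(proj(W,P(p0,r,np.radians(a),h))) for r,a,h in((148,0,25),(106,0,25),(172,0,20),(100,36,16),(100,-36,16),(0,0,36))])
```

```text
(130, 40, 100, 20) [-7.05030e+01  4.40840e+01  1.21719e+02 -2.10000e-02 -7.00000e-03
  2.70000e-02] [array([165., 229.]), array([179., 178.]), array([159., 254.]), array([267., 172.]), array([113., 117.]), array([218.,  24.])]
(130, 35, 100, 35) [-6.27640e+01  3.70830e+01  1.26156e+02 -1.82000e-01 -5.70000e-02
  2.27000e-01] [array([175., 197.]), array([204., 150.]), array([162., 220.]), array([291., 166.]), array([154.,  71.]), array([289.,  10.])]
(120, 50, 90, 18) [-83.283  48.84   99.627   0.      0.      0.   ] [array([144., 261.]), array([156., 211.]), array([141., 285.]), array([245., 200.]), array([ 87., 151.]), array([185.,  57.])]
```

Request:
step_arm(
  moves=[
    [4.3, -8, 1.4, 0, 0, 0],
    [4.3, -8, 1.4, 0, 0, 0],
    [-8, -12, 16, 0, 0, 0],
    [-20, -16, 32, 0, 0, 0],
    [-32, -19, 46, 0, 0, 0],
    [-44, -23, 62, 0, 0, 0],
    [-56, -27, 76.5, 0, 0, 0],
    [-56, -27, 76.5, 0, 0, 0],
  ],
)

```text
time_s: 14.25
ee_pos: [504.3, -107.2, 246.5]
ee_rot: [-0.737, 2.329, -0.001]
wrist_force: [0.2, 1.0, -0.5]
opening: -0.5
grip_force: 0.0
```

Request:
step_arm(
  moves=[
    [-15, 30, 15, 0, 0, 0],
    [-27, 60, 23, 0, 0, 0],
    [-27, 76, 23, 0, 0, 0],
    [-27, 76, 23, 0, 0, 0],
    [-27, 76, 23, 0, 0, 0],
    [-27, 76, 23, 0, 0, 0],
  ],
)

```text
time_s: 14.85
ee_pos: [478.1, -31.3, 268.1]
ee_rot: [-0.738, 2.33, 0.0]
wrist_force: [0.2, -0.2, 0.3]
opening: -0.3
grip_force: 0.0
```

```bash
cat >> h.py <<'E'
def brass(im):
    hsv=cv2.cvtColor(im,cv2.COLOR_RGB2HSV)
    m=cv2.inRange(hsv,(8,110,60),(28,255,255))
    k,L,st,ce=cv2.connectedComponentsWithStats(m)
    out=[]
    for i in range(1,k):
        if st[i,4]>60: out.append((st[i],ce[i],np.argwhere(L==i)[:,::-1].astype(np.float32)))
    return out
E
cat > look.py <<'E'
from bench import arm
from h import *
s=arm.sense();W=wcal(s,arm.get_calibration("wrist"));im=arm.grab_frame("wrist")
d=np.radians
print("exp valve0",proj(W,P(p0,148,0,25)),proj(W,P(p0,106,0,25)))
for st,ce,pts in brass(im):
    vx,vy,x0,y0=cv2.fitLine(pts,cv2.DIST_L2,0,.01,.01).ravel();t=(pts-[x0,y0])@[vx,vy]
    print("brass",st,[ang(W,(x0+k*vx,y0+k*vy),27) for k in(t.min()*.8,0,t.max()*.8)])
def bright(im,x,y,r=26):
    x,y=int(x),int(y);g=im[y-r:y+r,x-r:x+r];return g
e=proj(W,P(p0,178,0,10));g=cv2.cvtColor(im,cv2.COLOR_RGB2GRAY);hs=cv2.cvtColor(im,cv2.COLOR_RGB2HSV)
print("tongue exp",e)
x,y=int(e[0]),int(e[1]);print(g[y-30:y+31:5,x-40:x+41:4])
# guard white contour corners + nut: refit
m=((hs[...,1]<45)&(g>185)).astype(np.uint8)
k,L,st,ce=cv2.connectedComponentsWithStats(m);i=1+st[1:,4].argmax();print("guard",st[i],ce[i])
np.save("last.npy",im)
E
python3 look.py
```

```text
exp valve0 [144.57649692 262.48748885] [155.96282795 211.37931598]
brass [129 199  31  64 948] [array([ -3.02, 143.31]), array([ -2.58, 121.16]), array([ -2.01, 101.1 ])]
brass [ 443  291   74   37 1612] [array([ 63.58, 263.93]), array([ 67.55, 278.72]), array([ 70.73, 292.83])]
tongue exp [144.78721749 286.92278312]
[[154 151 153 153 152 156 156 153 150 103 155 154 156  89  87  68  54  57
   52  56  53]
 [157 154 156 155 156 151 150 159 137 109 155 156  90  90  88  91  91  86
  191 153 148]
 [153 155 154 156 159 155 151 153 154 101 113  95  93  90  92  93  88 153
  156 153 153]
 [153 154 155 154 153 156 155 154 165 211 213 192 113  97  96  91 153 155
  152 155 156]
 [153 151 154 154 151 156 154 155 197 210 209 209 208 182  89 153 156 156
  158 156 155]
 [156 153 153 156 156 155 153 154 211 216 208 206 207 116 150 157 158 156
  157 152 154]
 [155 153 155 152 153 153 156 154 210 216 212 210 209 133 157 156 154 155
  159 155 154]
 [155 153 153 153 154 156 155 176 212 210 214 207 203 157 158 157 155 154
  154 158 155]
 [154 154 155 153 156 155 152 208 210 206 212 207 151 158 159 157 156 155
  155 158 157]
 [157 153 153 157 156 157 152 212 217 209 210 205 120 157 155 157 158 155
  154 158 155]
 [152 155 154 154 157 156 156 157 168 205 212 213 155 155 156 155 157 156
  155  80  46]
 [153 153 154 156 155 156 152 155 157 157 155 155 159 156 156 158 141  46
   46  43  43]
 [153 150 156 158 155 156 156 154 158 156 158 157 158 160  80  50  45  48
   43  41  42]]
guard [   31     0   313   152 28286] [211.6796295   50.02966132]
```

Run:
```python
from bench import arm
from h import *
im=np.load("last.npy");s=arm.sense();W=wcal(s,arm.get_calibration("wrist"));d=np.radians
g=cv2.cvtColor(im,cv2.COLOR_RGB2GRAY)
m=(g>185).astype(np.uint8);k,L,st,ce=cv2.connectedComponentsWithStats(m)
for i in range(1,k):
    if st[i,4]>200:print(st[i],ce[i])
    if abs(ce[i]-[144,290]).max()<15 and st[i,4]>200:
        for h in(-5,0,5,10,15,18,20,25):print(h,ang(W,ce[i],h))
i=1+st[1:,4].argmax();c=max(cv2.findContours((L==i).astype(np.uint8),0,2)[0],key=cv2.contourArea)
print(cv2.approxPolyDP(c,3,True)[:,0].tolist())
print([np.round(proj(W,P(p0,98,d(a),28)),1).tolist() for a in(-70,70)],proj(W,P(p0,0,0,36)))
```

```text
[   31     0   313   152 28286] [211.6796295   50.02966132]
[ 176  102   32   95 1129] [193.31000886 146.05580159]
[130 269  27  40 714] [142.8697479  288.21988796]
-5 [ -1.74 189.82]
0 [ -1.34 186.45]
5 [ -0.92 183.09]
10 [ -0.49 179.74]
15 [-5.000e-02  1.764e+02]
18 [  0.23 174.4 ]
20 [  0.42 173.07]
25 [  0.9  169.76]
[446 306  68  20 420] [485.37619048 313.97857143]
[[33, 0], [31, 37], [35, 61], [169, 73], [176, 63], [179, 77], [184, 67], [188, 69], [185, 78], [192, 78], [203, 65], [201, 45], [208, 66], [197, 81], [311, 151], [335, 107], [343, 59], [335, 0]]
[[35.0, 66.1], [309.8, 154.5]] [185.11322705  57.31809289]
```

Run:
```python
from bench import arm
from h import *
b0=tgt(66,10,70,18)
b=dict(ee_pos=b0[0],ee_rot=Ro.from_matrix(b0[1]).as_rotvec())
for t in((66,10,20,18),(66,10,-28,18),(66,14,-28,18),(66,16,-28,18),(66,18,-28,18),(66,19.5,-28,18),(66,20.5,-28,18)):print(t,delta(b,tgt(*t)))
```

```text
(66, 10, 20, 18) [ 30.666   9.621 -38.302   0.      0.      0.   ]
(66, 10, -28, 18) [ 60.105  18.856 -75.072   0.      0.      0.   ]
(66, 14, -28, 18) [ 58.056  22.936 -75.688   0.      0.      0.   ]
(66, 16, -28, 18) [ 56.954  24.923 -76.071   0.      0.      0.   ]
(66, 18, -28, 18) [ 55.802  26.87  -76.504   0.      0.      0.   ]
(66, 19.5, -28, 18) [ 54.906  28.304 -76.861   0.      0.      0.   ]
(66, 20.5, -28, 18) [ 54.294  29.246 -77.114   0.      0.      0.   ]
```

Request:
step_arm(
  moves=[
    [10, -30, -5, 0, 0, 0],
    [20, -60, -15, 0, 0, 0],
    [27, -76, -23, 0, 0, 0],
    [27, -76, -23, 0, 0, 0],
    [27, -76, -23, 0, 0, 0],
  ],
)

```text
time_s: 15.4
ee_pos: [504.6, -107.2, 244.9]
ee_rot: [-0.737, 2.33, 0.001]
wrist_force: [-0.7, -0.1, 0.7]
opening: -0.1
grip_force: 0.0
```

Request:
step_arm(
  moves=[
    [15, 5, -19, 0, 0, 0],
    [30.5, 9.5, -38, 0, 0, 0],
    [45, 14, -57, 0, 0, 0],
    [60, 19, -75, 0, 0, 0],
    [60, 19, -75, 0, 0, 0],
    [58, 23, -75.7, 0, 0, 0],
    [57, 25, -76, 0, 0, 0],
    [55.8, 26.9, -76.5, 0, 0, 0],
    [54.9, 28.3, -76.9, -0.02, -0.005, 0.02],
    [54.3, 29.2, -77.1, -0.027, -0.008, 0.033],
    [54.3, 29.2, -77.1, -0.027, -0.008, 0.033],
    [54.3, 29.2, -77.1, -0.027, -0.008, 0.033],
  ],
)

```text
time_s: 16.6
ee_pos: [560.4, -79.5, 170.5]
ee_rot: [-0.789, 2.311, -0.026]
wrist_force: [2.7, -4.3, -0.8]
opening: 0.4
grip_force: 2.3
```

Run:
```python
from bench import arm
from h import *
s=arm.sense();print(s["time_s"],s["wrist_force"])
u,l,n=axes(p0[2]);d=s["ee_pos"]-[p0[0],p0[1],150];print("finger",np.degrees(np.arctan2(d@l,d@u)),np.hypot(d@l,d@u),d@n)
```

```text
16.6 [ 2.72572017 -4.34858132 -0.82235952]
finger 17.934732906206772 67.08529089248557 -26.80612962022019
```

Request:
step_arm(
  moves=[
    [5, -9, 1.5, 0.027, 0.008, -0.033],
    [5.8, -10.3, 2, 0.027, 0.008, -0.033],
    [-8, -15, 20, 0.027, 0.008, -0.033],
    [-24, -20, 40, 0.027, 0.008, -0.033],
    [-40, -25, 59, 0.027, 0.008, -0.033],
    [-54.3, -29.2, 77, 0.027, 0.008, -0.033],
    [-69, 0, 92, 0.027, 0.008, -0.033],
    [-81, 30, 100, 0.027, 0.008, -0.033],
    [-81.3, 46.8, 100, 0.027, 0.008, -0.033],
    [-81.3, 46.8, 100, 0.027, 0.008, -0.033],
    [-81.3, 46.8, 100, 0.027, 0.008, -0.033],
    [-81.3, 46.8, 100, 0.027, 0.008, -0.033],
  ],
)

```text
time_s: 17.8
ee_pos: [478.1, -31.4, 268.6]
ee_rot: [-0.739, 2.329, -0.001]
wrist_force: [0.1, -0.9, 0.3]
opening: -0.2
grip_force: 0.0
```

```bash
python3 look.py | grep -E "exp|brass"
python3 - <<'E'
from bench import arm
from h import *
im=np.load("last.npy");s=arm.sense();W=wcal(s,arm.get_calibration("wrist"))
g=cv2.cvtColor(im,cv2.COLOR_RGB2GRAY)
k,L,st,ce=cv2.connectedComponentsWithStats((g>185).astype(np.uint8))
for i in range(1,k):
    if abs(ce[i]-[144,290]).max()<15 and st[i,4]>200:print([ang(W,ce[i],h) for h in(10,12.5,15)])
S=arm.get_calibration("side");im=arm.grab_frame("side")
print([proj(S,P(p0,r,0,25)) for r in(148,106)])
for st,ce,pts in brass(im):
    if abs(ce-[310,220]).max()<50:
        v=cv2.fitLine(pts,2,0,.01,.01).ravel();t=(pts-v[2:])@v[:2];print("side",st,[ang(S,v[2:]+k*v[:2],27) for k in(t.min(),0,t.max())])
k,L,st,ce=cv2.connectedComponentsWithStats((cv2.cvtColor(im,cv2.COLOR_RGB2GRAY)>150).astype(np.uint8))
for i in range(1,k):
    if abs(ce[i]-[325,195]).max()<12 and st[i,4]>30:print("side tongue",st[i],ce[i],[ang(S,ce[i],h) for h in(10,12.5,15)])
E
```

```text
exp valve0 [145.04945109 261.69700568] [156.46122362 210.65588496]
brass [138 200  29  64 941] [array([ -0.6 , 143.35]), array([ -0.14, 121.16]), array([  0.45, 101.34])]
brass [ 443  291   74   36 1610] [array([ 63.56, 264.25]), array([ 67.53, 278.95]), array([ 70.69, 292.97])]
tongue exp [145.22316249 286.13023126]
[array([ -0.46, 179.48]), array([ -0.24, 177.82]), array([-1.0000e-02,  1.7615e+02])]
[array([316.57889161, 205.55243228]), array([307.73611227, 222.32330358])]
side [307 206  12  20 107] [array([ -1.91, 102.05]), array([ -1.29, 124.86]), array([ -0.86, 148.41])]
side tongue [320 188  11  15  86] [325.08139535 194.55813953] [array([  0.23, 179.56]), array([-1.2000e-01,  1.7931e+02]), array([ -0.46, 179.07])]
```

Wrist view: valve -0.14 deg, tongue -0.24 deg. The side view suggests about -1 deg. I'll take one parallax-free look from straight above the valve.

Run:
```python
from bench import arm
from h import *
c=arm.get_calibration("wrist");s=arm.sense()
for t in((190,0,110,0),(175,0,110,0)):
  X,R=tgt(*t);W=wcal(dict(ee_pos=X,ee_rot=Ro.from_matrix(R).as_rotvec()),c)
  print(t,delta(s,(X,R)),[np.round(proj(W,P(p0,r,np.radians(a),h))) for r,a,h in((148,0,25),(106,0,25),(161,0,12),(195,0,12),(100,36,16),(100,-36,16),(0,0,36))])
```

```text
(190, 0, 110, 0) [ 9.6793e+01 -6.5026e+01  8.7995e+01  1.8800e-01  6.0000e-02 -2.3800e-01] [array([289., 150.]), array([289.,  91.]), array([289., 165.]), array([289., 206.]), array([371.,  55.]), array([207.,  55.]), array([289., -97.])]
(175, 0, 110, 0) [ 8.5829e+01 -6.8465e+01  7.8354e+01  1.8800e-01  6.0000e-02 -2.3800e-01] [array([289., 170.]), array([289., 113.]), array([289., 184.]), array([289., 224.]), array([369.,  77.]), array([208.,  77.]), array([289., -68.])]
```

Request:
step_arm(
  moves=[
    [15, -10, 30, 0.04, 0.01, -0.05],
    [35, -25, 55, 0.08, 0.025, -0.1],
    [55, -45, 78, 0.12, 0.04, -0.15],
    [86, -68, 78, 0.188, 0.06, -0.238],
    [86, -68, 78, 0.188, 0.06, -0.238],
    [86, -68, 78, 0.188, 0.06, -0.238],
    [86, -68, 78, 0.188, 0.06, -0.238],
  ],
)

```text
time_s: 18.6
ee_pos: [563.1, -98.5, 345.5]
ee_rot: [-0.371, 2.421, 0.136]
wrist_force: [0.5, 0.5, 0.7]
opening: 0.1
grip_force: 0.0
```

Run:
```python
from bench import arm
from h import *
s=arm.sense();print(delta(s,tgt(175,0,110,0)));W=wcal(s,arm.get_calibration("wrist"));im=arm.grab_frame("wrist");np.save("l2.npy",im)
print("exp",proj(W,P(p0,148,0,25)),proj(W,P(p0,106,0,25)),proj(W,P(p0,178,0,12)))
for st,ce,pts in brass(im):
    v=cv2.fitLine(pts,2,0,.01,.01).ravel();t=(pts-v[2:])@v[:2];print("brass",st,[ang(W,v[2:]+k*v[:2],28) for k in(t.min()*.8,0,t.max()*.8)])
g=cv2.cvtColor(im,cv2.COLOR_RGB2GRAY)
k,L,st,ce=cv2.connectedComponentsWithStats((g>185).astype(np.uint8))
for i in range(1,k):
    if st[i,4]>150:
        print(st[i],ce[i],[ang(W,ce[i],h) for h in(10,12.5,15)])
        if abs(ce[i]-[289,204]).max()<25:
            pts=np.argwhere(L==i)[:,::-1].astype(np.float32);print(cv2.minAreaRect(pts))
```

```text
[ 8.240e-01 -1.492e+00  1.252e+00 -0.000e+00 -2.000e-03 -1.000e-03]
exp [286.61709693 171.60775389] [286.50214487 114.07995246] [286.7413313 205.3906508]
brass [277 108  16  65 860] [array([ -0.62, 143.01]), array([ -0.62, 124.19]), array([ -0.61, 106.2 ])]
brass [106 139  38  30 880] [array([-44.78, 183.52]), array([-41.78, 179.6 ]), array([-38.59, 176.13])]
brass [535 196  25  37 482] [array([ 46.  , 277.08]), array([ 48.07, 273.76]), array([ 50.74, 270.11])]
[ 266    1   42  105 2901] [286.32643916  50.61530507] [array([-0.08, 61.29]), array([-0.07, 61.7 ]), array([-0.07, 62.1 ])]
[ 274  170   25   58 1182] [286.24957699 198.97461929] [array([-1.3000e-01,  1.7309e+02]), array([-1.3000e-01,  1.7247e+02]), array([-1.3000e-01,  1.7185e+02])]
((286.0, 198.5), (57.0, 24.0), 90.0)
[343 216  41  27 270] [364.88518519 227.50740741] [array([ 18.33, 208.4 ]), array([ 18.25, 207.41]), array([ 18.17, 206.42])]
```

From straight above, the valve reads -0.6 deg against -0.1 deg for the tongue. It's aligned within about 0.5 deg and the arm is clear, so I'm handing in.

```bash
python3 -c "
from bench import arm
print(arm.finish_job())"
```

```text
the job is handed in; nothing more can be done
None
```

The wheel is turned so the valve stem points at the index tongue, within about 0.5°, and I've handed the job in at about 19 s with the wheel left standing and the arm clear of everything.

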